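# Load two check valves and hand over the last ball in its dish

## Task

Three steel balls lie in the blue parts dish: put one into each of the two open brass valve bodies in the jig. Then bring me the last ball in the dish: take the dish by one ear, lift it clear of the bench, and only then turn it, level and with the ball staying in the middle, about a quarter turn until the free ear points at the blue bench vice where I stand. Finish while still holding it out like that, level and still, some 15 cm above the bench and touching nothing else, and leave the loose adapter, clamp and hex key alone.

Things in the scene. Friction and masses are not known exactly. Their poses are not given: they have to be found in the camera images.
- dish: blue plastic parts dish, 0.10 to 0.17 kg: shallow round bowl, 132 mm outside diameter, 22 mm high, with a flat ear on each of two facing sides. Origin: centre of its underside; its x axis runs through both ears, at the start roughly along world x. The hollow, 124 mm wide, is 8 mm above the underside at the centre and about 8 + r*r/300 mm at radius r mm, so balls gather in the middle
- ear_a (a point): middle of the grip of the dish's +x ear, 90 mm from the dish centre, 17 mm above the underside. Each ear is a flat bar 30 mm wide (along the dish's y), 10 mm thick (12 to 22 mm above the underside), reaching to 110 mm from the dish centre; take it from above, fingers on its two long sides
- ear_b (a point): the same for the ear on the dish's -x side
- ball1_center (a point): centre of steel ball 1 (all three alike): 22 mm diameter, 43 g, rolls easily. The three start huddled, touching or almost, in the middle of the dish, centres about 19 mm above the bench; any of them may go into any valve
- ball2_center (a point): centre of steel ball 2 (all three alike): 22 mm diameter, 43 g, rolls easily. The three start huddled, touching or almost, in the middle of the dish, centres about 19 mm above the bench; any of them may go into any valve
- ball3_center (a point): centre of steel ball 3 (all three alike): 22 mm diameter, 43 g, rolls easily. The three start huddled, touching or almost, in the middle of the dish, centres about 19 mm above the bench; any of them may go into any valve
- valve_a_mouth (a point): centre of the mouth of an open brass valve body, 48 mm outside diameter, fixed upright in the jig, mouth 75 mm above the bench, z up. Mouth 32 mm wide and 6 mm deep, narrowing over 5 mm to a 25 mm bore; floor 35 mm below the mouth, so a seated ball's centre is 24 mm below the mouth
- valve_b_mouth (a point): the same for the second open valve body
- valve_done: finished valve body with a black cap and brass stub (already has its ball), fixed in the jig, top 101 mm above the bench; needs nothing. The open and the finished ones stand in any order. Origin 30 mm above the bench on its axis
- jig: aluminium jig fixed on the bench, 100 (x) by 236 (y) mm, 30 mm high, with three valve bodies in a row along its y axis, 70 mm apart. Origin: centre of its underside
- vice_jaws (a point): middle of the blue bench vice fixed at the left or right end of the bench (a cardboard box stands at the other end): a point 140 mm above the bench between the jaws; the vice is up to 200 mm high, with its bar reaching 165 mm towards the robot
- adapter: loose steel pyramid adapter, 62 mm disc 28 mm high, origin centre of its underside; a bystander
- clamp: loose aluminium tube clamp, 48 mm wide 36 mm high, origin centre of its underside; a bystander
- key: loose T-handle hex key with red handle, 150 mm long lying on the bench, origin under its shaft; a bystander

How it is judged:
By the outcome, as a careful person would: the job done as asked, in the order asked, and still so for the second after the job is handed in, while the arm keeps its last pose, push and grip.
It also fails if it takes over 72 s, if anything falls off the work surface, if the arm or the gripper's body presses on something with over 40 N, if the wrist force passes 120 N, or if a joint passes its speed limit or range.

## Robot

A 7-joint arm with a two-finger parallel gripper is mounted at the origin on the work surface. World frame = base frame: x ahead of the robot, y to its left, z up, the work surface at z = 0. Lengths are in m, angles in rad, forces in N, time in s.
With the tool pointing down it reaches from about 0.425 to 0.875 m from the base axis. Payload 8.4 kg.
Tool frame: the origin (TCP) lies between the finger pads; the fingertips stand 17 mm ahead of it and the grasp point (between the pads) lies 2 mm behind it; z points along the fingers, y is the line along which they close (so a half turn about z gives the same grasp; the last joint's range is limited). The gripper opens to 87 mm and grips with 3 to 60 N. Pads are 19 mm wide; open, the fingers measure 117 mm over their backs; the gripper's body (75 mm by 190 mm) begins 51 mm behind the grasp point.
Start: joints at [-1.279, 0.333, 0.04, 1.465, -0.013, 1.343, -0.059], TCP at [0.248, 0.601, 0.24] pointing down, gripper open.
Joint ranges: [-2.58, 2.58], [-0.38, 2.09], [-1.3, 1.39], [0.25, 2.4], [-1.5, 4.64], [0.08, 2.09], [-2.65, 2.65]. Speed limits (rad/s): [2.22, 2.22, 2.79, 2.79, 3.14, 3.14, 3.14].

## Interface

Orientations are given as a unit quaternion [x, y, z, w].
In Python, from station import ctrl, camrig, get_obs gives the robot as it stands (ctrl), with the cameras (camrig) and the readings as plain functions.
- The arm moves only by the tool nudge_tcp, called after "Emit:" in YAML: its name, and indented under it one key for each argument. Schema: {"type":"object","properties":{"ticks":{"type":"object","properties":{"moves":{"type":"array","items":{"type":"array","items":{"type":"number"},"minItems":5,"maxItems":5},"minItems":1,"maxItems":20}},"additionalProperties":false,"required":["moves"]},"grip_force":{"type":"number"},"only":{"type":"string"},"quiet":{"type":"boolean"},"lines":{"type":"string"}},"required":["ticks"],"additionalProperties":false}. ticks is an object whose key "moves" holds a list of rows, 1 to 20 of them, each of 5 numbers: dx, dy, dz in parts of the range, where 1.0 means 0.8 m, then a turn about the tool's z in parts of the range, where 1.0 means 2 pi rad, then the finger opening in m; each row is the pose to reach, as a shift and turn from the pose commanded when the call began, along the tool's axes at that moment; what a row does not reach only later rows make up. A row lasts 1/10 s, in which the tool goes at most 0.05 m and 0.15 rad, less where a joint would pass 70% of its speed; a pose out of reach is approached as far as the arm can. The fingers move at their own pace and stop on an object; grip_force is the grip in N (left out, the last holds). Time passes only in rows, so rows that do not move let the fingers close. The tool returns the time, the measured TCP pose, the force, the opening and the grip force at its end. only (a regular expression) keeps the lines of the reply that match it, lines (a string "A,B") keeps lines A to B, and quiet returns only ok. No shift or turn number may pass 1 either way. Input that does not fit is refused with a message, and nothing moves.
- get_obs(): the state, without advancing time (a new reading comes with each control period).
- camrig.read_camera(name): name is "scene" or "side" or "wrist"; returns a dict with "frame" (480x640x3 uint8, red, green, blue), "range_z" (480x640 float32, m along the optical axis (not along the pixel's ray), 0 where there is no reading), "fx", "fy", "cx", "cy" (pixels), "rvec" (rotation vector, rad) and "tvec" (3), from world to camera coordinates, as OpenCV has them; the wrist camera has in their place "mount" (4x4, takes a point from camera to tool coordinates, whose origin is the TCP and whose axes are the flange's). Camera axes: x right, y down, z forward; pixel columns grow to the right and rows downward; lengths in m; the calibration is good to about 2 mm. A picture is of the moment at which its call begins: read the wrist's pose just before it.
- ctrl.job_done(): hands the job in; it is judged then, once.
The state is a dict: "time_s": time; "joint_pos": joint angles; "dq": joint speeds; "tau": joint torques, N m; "tcp_pos": TCP position; "tool_rot": TCP orientation; "wrist_force": force on the tool from outside, world axes, zero at the start; "wrist_torque": the same for the moment, N m; "gripper_width": finger opening in m; "gripper_force": force on a finger pad.
Only numpy, scipy, OpenCV 4.12 (cv2) and the standard library are available. Lean on these libraries where they do the work, as an engineer would, in place of code of your own. Each camera call takes 0.05 s, during which the arm holds its last target. There are 200 camera calls.

## Working session

There is one attempt and no reset: what is moved stays moved. The work goes in short steps, Python scripts to look and compute and a tool call to move; the robot and the scene stay as the last step left them, time stands still between calls to the robot, and variables do not carry over. Pictures are saved under pics/ and viewed, at most 10 in all, crops included, and the job is handed in when it is done.

```bash
ls; mkdir -p pics; cat > h.py <<'E'
import numpy as np, cv2
from station import ctrl, camrig, get_obs
from scipy.spatial.transform import Rotation as R
def cam(n):
    o=get_obs(); c=camrig.read_camera(n)
    K=np.array([[c['fx'],0,c['cx']],[0,c['fy'],c['cy']],[0,0,1.]])
    if n=='wrist':
        T=np.eye(4);T[:3,:3]=R.from_quat(o['tool_rot']).as_matrix();T[:3,3]=o['tcp_pos'];M=T@np.array(c['mount'])
    else:
        W=np.eye(4);W[:3,:3]=cv2.Rodrigues(np.array(c['rvec'],float))[0];W[:3,3]=np.ravel(c['tvec']);M=np.linalg.inv(W)
    return c['frame'],c['range_z'],K,M
def cloud(rz,K,M):
    v,u=np.mgrid[:480,:640]
    p=np.stack([(u-K[0,2])/K[0,0]*rz,(v-K[1,2])/K[1,1]*rz,rz],-1)
    return p@M[:3,:3].T+M[:3,3]
def ray(u,v,z,K,M):
    d=M[:3,:3]@np.array([(u-K[0,2])/K[0,0],(v-K[1,2])/K[1,1],1.]);o=M[:3,3]
    return o+d*(z-o[2])/d[2]
def save(n,f): cv2.imwrite('pics/'+n+'.png',f[:,:,::-1])
E
python3 - <<'E'
from h import *
for n in ['scene','wrist','side']:
    f,rz,K,M=cam(n); save(n+'0',f); print(n,M.round(3).tolist(),K[0,0])
o=get_obs();print(o['tcp_pos'],R.from_quat(o['tool_rot']).as_matrix().round(3),o['time_s'])
E
```

```text
pics
station.py
scene [[0.422, 0.646, -0.636, 1.414], [0.906, -0.303, 0.294, -0.381], [-0.002, -0.701, -0.714, 1.007], [0.0, 0.0, 0.0, 1.0]] 456.9336189274736
wrist [[0.38, 0.891, 0.248, 0.18], [0.925, -0.366, -0.104, 0.629], [-0.002, 0.269, -0.963, 0.382], [0.0, 0.0, 0.0, 1.0]] 337.39284077575644
side [[-0.972, -0.119, 0.205, 0.319], [-0.236, 0.568, -0.788, 1.157], [-0.023, -0.814, -0.58, 0.984], [0.0, 0.0, 0.0, 1.0]] 523.1400430420974
[0.24751069 0.60065762 0.23885917] [[-0.925  0.381 -0.   ]
 [ 0.381  0.925 -0.001]
 [-0.    -0.001 -1.   ]] 0.15
```

View pics/scene0.png

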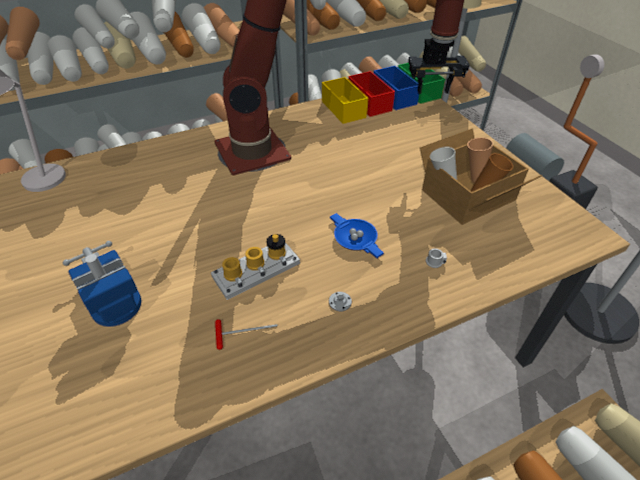

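View pics/side0.png

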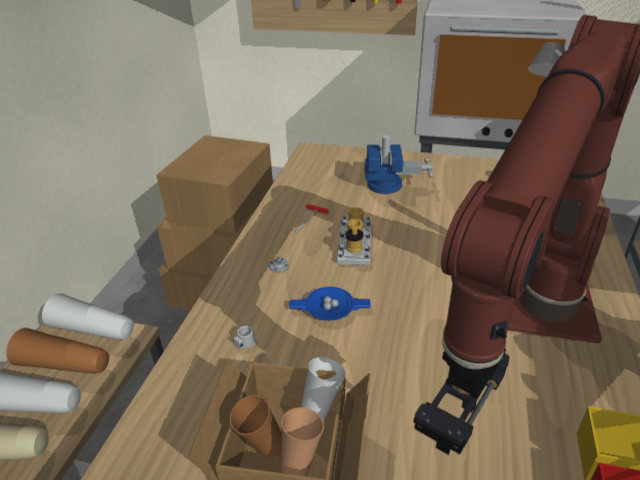

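The scene view shows the dish at about (357,235), with its balls in the middle. The open valves are at (232,268) and (254,258), the capped one is at (276,243), and the vice is at (105,285), the −y end. The side view agrees: dish (330,303), jig (355,240), vice (385,165).

```bash
python3 - <<'E'
from h import *
np.set_printoptions(precision=4,suppress=True)
for n in ['scene','side']:
    f,rz,K,M=cam(n); P=cloud(rz,K,M); hsv=cv2.cvtColor(f,cv2.COLOR_RGB2HSV)
    blue=cv2.inRange(hsv,(105,150,60),(130,255,255))
    k,l,s,c=cv2.connectedComponentsWithStats(blue)
    for i in range(1,k):
        if s[i,4]>150:
            m=(l==i)&(rz>0); q=P[m]; print(n,'blue',s[i],q.mean(0),q.min(0),q.max(0))
            if q[:,2].max()<.05 and s[i,4]<4000:
                t=q[q[:,2]>.018]; print(' minrect',cv2.minAreaRect(t[:,:2].astype(np.float32)))
                r=t[:,:2]-t[:,:2].mean(0); w,V=np.linalg.eigh(r.T@r); print(' axis',V[:,1])
    br=cv2.inRange(hsv,(15,130,60),(28,255,255))
    top=(abs(P[...,2]-.074)<.003)&(P[...,0]>.3)&(P[...,0]<.9)&(P[...,1]<.1)&(P[...,1]>-.4)
    k,l,s,c=cv2.connectedComponentsWithStats(top.astype(np.uint8))
    for i in range(1,k):
        if s[i,4]>20: 
            q=P[l==i]; print(n,'rim',c[i],s[i,4],q.mean(0),(q.min(0)+q.max(0))/2,np.ptp(q,0))
    t2=(abs(P[...,2]-.03)<.004)&(P[...,0]>.3)&(P[...,0]<.9)&(P[...,1]<.1)&(P[...,1]>-.4)
    q=P[t2][:,:2].astype(np.float32); print('jig',cv2.minAreaRect(q))
    save('c'+n,cv2.resize(f[180:330,180:460] if n=='scene' else f[180:340,250:420],None,fx=2.8,fy=2.8,interpolation=cv2.INTER_CUBIC))
E
```

```text
scene blue [ 374   66   45   44 1025] [-0.1038  0.7115  0.0579] [-0.2335  0.5392  0.001 ] [0.2377 0.77   0.2657]
scene blue [ 330  214   53   44 1123] [0.5748 0.1353 0.0177] [ 0.4666  0.07   -0.003 ] [0.683  0.1964 0.0298]
 minrect ((0.575681209564209, 0.13281603157520294), (0.12546376883983612, 0.1997665911912918), 74.17025756835938)
 axis [-0.9814 -0.1921]
scene blue [ 98 251  21  14 154] [ 0.4842 -0.5387  0.1428] [ 0.4652 -0.5612  0.1386] [ 0.5031 -0.516   0.1465]
scene blue [ 69 263  21  16 173] [ 0.5001 -0.6093  0.1436] [ 0.4812 -0.6322  0.1386] [ 0.5356 -0.579   0.1927]
scene blue [  79  269   62   57 2336] [ 0.5841 -0.5558  0.0983] [ 0.5167 -0.6269  0.0024] [ 0.6089 -0.4965  0.1467]
scene rim [252.581  253.5333] 105 [ 0.5666 -0.1874  0.0744] [ 0.5666 -0.1858  0.0741] [0.0484 0.047  0.0057]
scene rim [230.3063 264.1171] 111 [ 0.5777 -0.2547  0.0743] [ 0.5764 -0.2548  0.074 ] [0.0497 0.0462 0.006 ]
jig ((0.6458471417427063, -0.07984067499637604), (0.2785634994506836, 0.40415459871292114), 8.844491958618164)
side blue [ 366  145   37   48 1295] [ 0.5302 -0.5267  0.0827] [ 0.4649 -0.6266 -0.0018] [ 0.6031 -0.4864  0.1494]
side blue [ 290  287   80   33 1359] [0.577  0.1337 0.0184] [0.4696 0.0685 0.0015] [0.6835 0.2023 0.0291]
 minrect ((0.5752980709075928, 0.13707031309604645), (0.19528406858444214, 0.13106726109981537), 43.48115158081055)
 axis [-0.9763 -0.2164]
side rim [355.2167 210.7667] 60 [ 0.5807 -0.2528  0.0743] [ 0.5802 -0.2524  0.0739] [0.046  0.0528 0.0059]
jig ((0.6392006874084473, -0.10379086434841156), (0.40178245306015015, 0.26341763138771057), 84.01150512695312)
```

View pics/cscene.png

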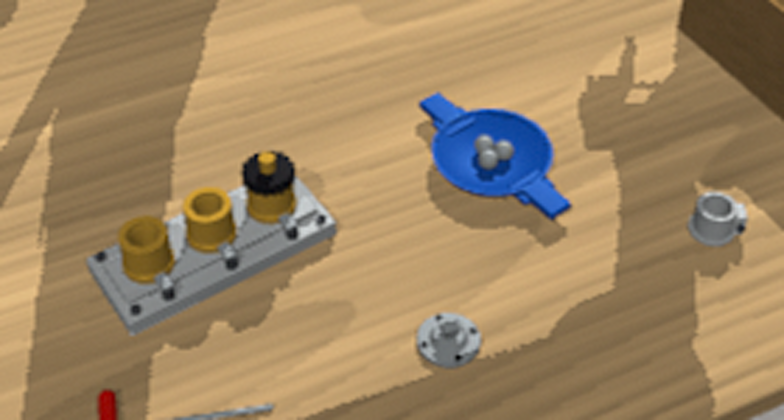

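The valves come out 70 mm apart, matching the jig's pitch, and the dish height and size fit too. Next I'll check the box against the planned path.

```bash
python3 - <<'E'
from h import *
np.set_printoptions(precision=3,suppress=True)
for n in ['scene','side']:
    f,rz,K,M=cam(n); P=cloud(rz,K,M)
    m=(rz>0)&(P[...,2]>.05)&(P[...,0]>.3)&(P[...,0]<1)&(P[...,1]>.22)&(P[...,1]<1)&(P[...,2]<.4)
    q=P[m]; print(q.min(0),q.max(0),np.percentile(q,1,axis=0))
E
```

```text
[0.3   0.437 0.05 ] [0.717 0.706 0.339] [0.307 0.447 0.052]
[0.3   0.436 0.05 ] [0.718 0.707 0.339] [0.307 0.448 0.055]
```

The rows are not in the units I measure in: shifts go in shares of 0.8 m and turns go in shares of 2 pi rad. I convert before sending: -0.481 m / 0.8 = -0.6013, -0.185 m / 0.8 = -0.2313.

Emit:
nudge_tcp:
  ticks: {"moves": [[-0.0238, -0.0575, 0, 0, 0.087], [-0.0475, -0.115, 0, 0, 0.087], [-0.0713, -0.1738, 0, 0, 0.087], [-0.095, -0.2313, 0, 0, 0.087], [-0.1525, -0.25, 0, 0, 0.087], [-0.21, -0.2675, 0, 0, 0.087], [-0.2675, -0.285, 0, 0, 0.087], [-0.325, -0.3025, 0, 0, 0.087], [-0.3825, -0.3188, 0, 0, 0.087], [-0.44, -0.335, 0.0125, 0, 0.087], [-0.4975, -0.3525, 0.025, 0, 0.087], [-0.55, -0.3688, 0.05, 0, 0.087], [-0.6013, -0.3825, 0.075, 0, 0.087], [-0.6013, -0.3825, 0.0875, 0, 0.087], [-0.6013, -0.3825, 0.0875, 0, 0.087], [-0.6013, -0.3825, 0.0875, 0, 0.087], [-0.6013, -0.3825, 0.0875, 0, 0.087], [-0.6013, -0.3825, 0.0875, 0, 0.087], [-0.6013, -0.3825, 0.0875, 0, 0.087]]}

```text
time_s: 2.25
tcp_pos: [0.5757, 0.1356, 0.1703]
tool_rot: [0.194, 0.981, 0.001, 0.0]
wrist_force: [0.5, 0.6, -0.2]
gripper_width: 0.0872
gripper_force: 0.0
```

```bash
cat > balls.py <<'E'
from h import *
import sys
np.set_printoptions(precision=4,suppress=True)
f,rz,K,M=cam('wrist'); P=cloud(rz,K,M); save(sys.argv[1],f)
hsv=cv2.cvtColor(f,cv2.COLOR_RGB2HSV)
print('cam',M[:3,3])
blue=cv2.inRange(hsv,(105,120,40),(130,255,255))>0
q=P[blue&(rz>0)&(P[...,2]<.04)&(P[...,2]>-.01)]
print('blue',len(q),q.min(0),q.max(0))
C=(q.min(0)+q.max(0))/2
rim=q[q[:,2]>.0195]; print('rect',cv2.minAreaRect(rim[:,:2].astype(np.float32)))
# balls: non-blue inside the dish hull
hull=np.zeros((480,640),np.uint8); k,l,s,c=cv2.connectedComponentsWithStats(blue.astype(np.uint8)); i=1+s[1:,4].argmax()
cs,_=cv2.findContours((l==i).astype(np.uint8),0,2); cv2.drawContours(hull,cs,-1,255,-1)
m=((hull>0)&(l!=i)).astype(np.uint8)*255
m=cv2.morphologyEx(m,2,np.ones((3,3)))
ys,xs=np.nonzero(m); print('nonblue',len(xs),xs.mean() if len(xs) else 0,ys.mean() if len(xs) else 0)
q=P[(m>0)&(rz>0)]; print('z',q[:,2].max())
# local height peaks
Z=np.where((m>0)&(rz>0),P[...,2],0); Zs=cv2.GaussianBlur(Z.astype(np.float32),(0,0),1.5)
pk=(Zs==cv2.dilate(Zs,np.ones((15,15))))&(Zs>.022)
for v,u in zip(*np.nonzero(pk)): print('peak',u,v,P[v,u])
D=cv2.distanceTransform(m,2,5); pk=(D==cv2.dilate(D,np.ones((13,13))))&(D>6)
for v,u in zip(*np.nonzero(pk)): print('dt',u,v,D[v,u],ray(u,v,.0195,K,M))
E
python3 balls.py w1
```

```text
cam [0.5075 0.1633 0.3141]
blue 18000 [ 0.466   0.0674 -0.0021] [0.6742 0.1985 0.0242]
rect ((0.5662970542907715, 0.135664165019989), (0.1302989274263382, 0.18163029849529266), 72.50602722167969)
nonblue 1411 312.776754075124 229.11622962437988
z 0.030678925008140845
peak 304 222 [0.5633 0.1298 0.0286]
peak 325 230 [0.5767 0.144  0.0293]
peak 306 246 [0.5838 0.1231 0.0294]
dt 305 218 11.984499 [0.5621 0.131  0.0195]
dt 305 219 11.984499 [0.5629 0.1306 0.0195]
dt 326 228 11.984499 [0.5777 0.1449 0.0195]
dt 327 228 11.984499 [0.578  0.1457 0.0195]
dt 312 230 10.984499 [0.5747 0.1325 0.0195]
dt 307 242 11.984499 [0.5833 0.124  0.0195]
```

View pics/w1.png

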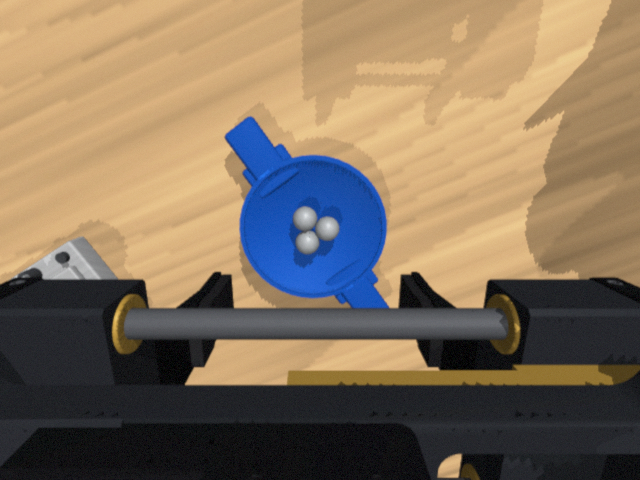

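The wrist view shows the balls at (305,218), (327,228) and (307,242). Their centres come out 21–22 mm apart, so the measurement holds. I'll take the (327,228) ball first, closing parallel to the line through the other two.

In the tool's units: 0.139 m / 0.8 = 0.1738, 0.132 m / 0.8 = 0.165, 0.866 rad / 6.2832 = 0.1378.

Emit:
nudge_tcp:
  ticks: {"moves": [[0.0025, 0.0163, 0, 0.0239, 0.034], [0.0025, 0.0163, 0, 0.0477, 0.034], [0.0025, 0.0163, 0, 0.0716, 0.034], [0.0025, 0.0163, 0.025, 0.0955, 0.034], [0.0025, 0.0163, 0.05, 0.1194, 0.034], [0.0025, 0.0163, 0.0875, 0.1378, 0.034], [0.0025, 0.0163, 0.125, 0.1378, 0.034], [0.0025, 0.0163, 0.1438, 0.1378, 0.034], [0.0025, 0.0163, 0.1563, 0.1378, 0.034], [0.0025, 0.0163, 0.165, 0.1378, 0.034], [0.0025, 0.0163, 0.1738, 0.1378, 0.034], [0.0025, 0.0163, 0.1738, 0.1378, 0.034], [0.0025, 0.0163, 0.1738, 0.1378, 0.034], [0.0025, 0.0163, 0.1738, 0.1378, 0.034], [0.0025, 0.0163, 0.1738, 0.1378, 0.0], [0.0025, 0.0163, 0.1738, 0.1378, 0.0], [0.0025, 0.0163, 0.1738, 0.1378, 0.0], [0.0025, 0.0163, 0.1738, 0.1378, 0.0], [0.0025, 0.0163, 0.1738, 0.1378, 0.0], [0.0025, 0.0163, 0.1738, 0.1378, 0.0]]}
  grip_force: 15

```text
time_s: 4.3
tcp_pos: [0.5788, 0.1475, 0.0304]
tool_rot: [0.588, 0.809, -0.0, -0.0]
wrist_force: [0.4, -0.3, -0.1]
gripper_width: 0.0207
gripper_force: 15.0
```

In the tool's units: -0.379 m / 0.8 = -0.4738, -0.14 m / 0.8 = -0.175.

Emit:
nudge_tcp:
  ticks: {"moves": [[0, 0, -0.025, 0, 0], [0, 0, -0.0625, 0, 0], [0, 0, -0.1, 0, 0], [0, 0, -0.1375, 0, 0], [0, 0, -0.175, 0, 0], [-0.025, -0.0075, -0.175, 0, 0], [-0.0625, -0.02, -0.175, 0, 0], [-0.1063, -0.035, -0.175, 0, 0], [-0.15, -0.0488, -0.175, 0, 0], [-0.1938, -0.0625, -0.175, 0, 0], [-0.2375, -0.0775, -0.175, 0, 0], [-0.2813, -0.0913, -0.175, 0, 0], [-0.325, -0.105, -0.175, 0, 0], [-0.3688, -0.12, -0.175, 0, 0], [-0.4125, -0.1338, -0.175, 0, 0], [-0.45, -0.1463, -0.175, 0, 0], [-0.4738, -0.1538, -0.175, 0, 0], [-0.4738, -0.1538, -0.175, 0, 0], [-0.4738, -0.1538, -0.175, 0, 0], [-0.4738, -0.1538, -0.175, 0, 0]]}

```text
time_s: 6.3
tcp_pos: [0.5793, -0.2493, 0.1703]
tool_rot: [0.587, 0.809, 0.0, -0.0]
wrist_force: [0.5, 0.1, -0.6]
gripper_width: 0.0208
gripper_force: 15.0
```

```bash
python3 - <<'E'
from h import *
np.set_printoptions(precision=4,suppress=True)
f,rz,K,M=cam('wrist'); P=cloud(rz,K,M); save('w2',f)
print(get_obs()['gripper_width'])
top=((abs(P[...,2]-.0745)<.003)&(rz>0)).astype(np.uint8)
k,l,s,c=cv2.connectedComponentsWithStats(top)
for i in range(1,k):
    if s[i,4]>60:
        q=P[l==i]; print('rim',c[i],s[i,4],q.mean(0),(q.min(0)+q.max(0))/2,np.ptp(q,0))
E
```

```text
0.020698201075274588
rim [327.2083 155.8991] 2141 [ 0.5663 -0.1842  0.0737] [ 0.5664 -0.185   0.0738] [0.0476 0.0479 0.0045]
rim [311.0685 250.8048] 1737 [ 0.5768 -0.2533  0.0736] [ 0.5771 -0.254   0.0736] [0.0476 0.0479 0.0042]
```

View pics/w2.png

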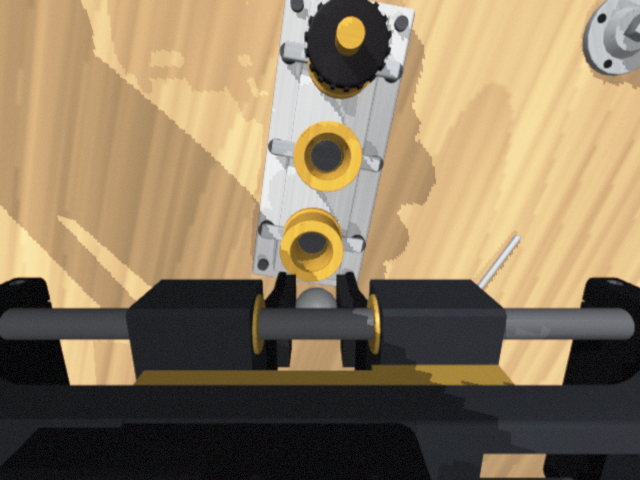

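The ball is held at about (317,300), just over the open mouth at (311,245), and the rim measures 48 mm. I'll shift by the small correction, lower, release and go back up.

In the tool's units: 0.0765 m / 0.8 = 0.0956, 0.05 m / 0.8 = 0.0625.

Emit:
nudge_tcp:
  ticks: {"moves": [[-0.0025, -0.0025, 0.0125, 0, 0], [-0.0025, -0.0025, 0.0375, 0, 0], [-0.0025, -0.0025, 0.0625, 0, 0], [-0.0025, -0.0025, 0.0813, 0, 0], [-0.0025, -0.0025, 0.09, 0, 0], [-0.0025, -0.0025, 0.0956, 0, 0], [-0.0025, -0.0025, 0.0956, 0, 0], [-0.0025, -0.0025, 0.0956, 0, 0], [-0.0025, -0.0025, 0.0956, 0, 0.036], [-0.0025, -0.0025, 0.0956, 0, 0.036], [-0.0025, -0.0025, 0.0956, 0, 0.036], [-0.0025, -0.0025, 0.0956, 0, 0.036], [-0.0025, -0.0025, 0.0875, 0, 0.036], [-0.0025, -0.0025, 0.0625, 0, 0.036], [-0.0025, -0.0025, 0.025, 0, 0.036], [0, 0, 0, 0, 0.036], [0, 0, 0, 0, 0.036], [0, 0, 0, 0, 0.036]]}

```text
time_s: 8.15
tcp_pos: [0.5791, -0.2508, 0.1709]
tool_rot: [0.588, 0.809, 0.0, 0.0]
wrist_force: [-1.0, 0.8, -0.5]
gripper_width: 0.0357
gripper_force: 0.0
```

```bash
python3 - <<'E'
from h import *
np.set_printoptions(precision=4,suppress=True)
f,rz,K,M=cam('wrist'); P=cloud(rz,K,M)
for (cx,cy) in [(.5771,-.254),(.5664,-.185)]:
    m=(np.hypot(P[...,0]-cx,P[...,1]-cy)<.010)&(rz>0); q=P[m]; g=f[m]
    print(m.sum(),q[:,2].min(),np.percentile(q[:,2],[10,50,90]),q[:,2].max(),g.mean(0))
E
```

```text
423 0.051995569283294185 [0.0555 0.0583 0.0602] 0.06187804914592926 [131.773  133.1466 133.4468]
511 0.036732369131633524 [0.0383 0.0393 0.0403] 0.041645814774493195 [57.5695 58.7554 62.0548]
```

The seated ball's top reads 62 mm, as expected, and the other bore is still empty at 40 mm. Back to the dish.

In the tool's units: 0.368 m / 0.8 = 0.46, 0.115 m / 0.8 = 0.1438.

Emit:
nudge_tcp:
  ticks: {"moves": [[0.05, 0.0156, 0, 0, 0.036], [0.1, 0.0313, 0, 0, 0.036], [0.15, 0.0469, 0, 0, 0.036], [0.2, 0.0625, 0, 0, 0.036], [0.25, 0.0781, 0, 0, 0.036], [0.3, 0.0938, 0, 0, 0.036], [0.35, 0.1094, 0, 0, 0.036], [0.4, 0.125, 0, 0, 0.036], [0.46, 0.1438, 0, 0, 0.036], [0.46, 0.1438, 0, 0, 0.036], [0.46, 0.1438, 0, 0, 0.036], [0.46, 0.1438, 0, 0, 0.036], [0.46, 0.1438, 0, 0, 0.036]]}

```text
time_s: 9.5
tcp_pos: [0.5747, 0.1327, 0.1703]
tool_rot: [0.589, 0.808, -0.0, 0.0]
wrist_force: [0.7, 0.7, 0.6]
gripper_width: 0.0362
gripper_force: 0.0
```

```bash
python3 balls.py w3
```

```text
cam [0.5522 0.2027 0.314 ]
blue 18177 [ 0.4674  0.064  -0.0011] [0.6826 0.1947 0.0247]
rect ((0.5752767324447632, 0.1296098679304123), (0.12999090552330017, 0.19865043461322784), 75.0311050415039)
nonblue 918 317.80065359477123 238.01742919389977
z 0.03127838689890128
peak 307 239 [0.5691 0.1243 0.0285]
peak 330 245 [0.5899 0.1257 0.0299]
dt 306 234 11.587599 [0.5674 0.126  0.0195]
dt 306 235 11.587599 [0.5677 0.1251 0.0195]
dt 329 241 11.587599 [0.5892 0.1262 0.0195]
dt 329 242 11.587599 [0.5895 0.1253 0.0195]
```

View pics/w3.png

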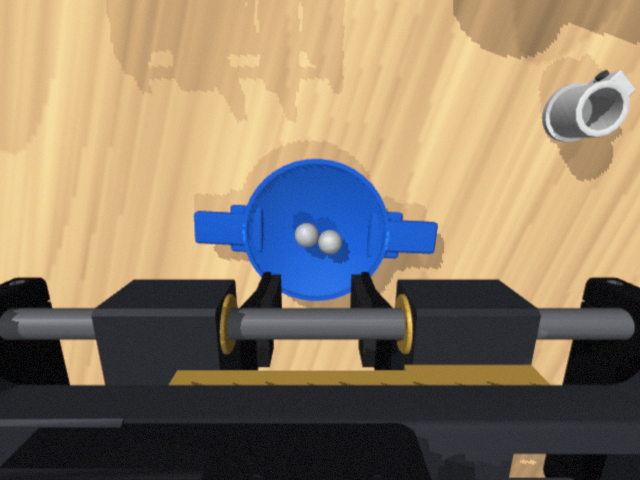

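```bash
python3 balls.py w4|grep -E 'dt|rect|blue'; python3 - <<'E'
from h import *
f,rz,K,M=cam('wrist'); print(M.round(4))
hsv=cv2.cvtColor(f,cv2.COLOR_RGB2HSV);b=cv2.inRange(hsv,(105,120,40),(130,255,255));P=cloud(rz,K,M)
for n in 'wrist','scene','side':
    f,rz,K,M=cam(n);P=cloud(rz,K,M);b=cv2.inRange(cv2.cvtColor(f,cv2.COLOR_RGB2HSV),(105,120,40),(130,255,255))>0
    q=P[b&(rz>0)&(P[...,2]>.018)&(P[...,2]<.03)&(P[...,0]>.4)&(P[...,1]>0)&(P[...,1]<.3)]
    # ear ends: pts farthest along axis
    d=q[:,:2]-[.575,.132]; s=d@[.98,.2]; 
    for t in (1,-1):
        e=q[(t*s>.085)]; print(n,len(e),e[:,:2].mean(0),(t*s).max())
E
```

```text
blue 18155 [ 0.4676  0.0641 -0.0021] [0.6829 0.1947 0.0246]
rect ((0.5752547979354858, 0.12954410910606384), (0.13008557260036469, 0.1991482526063919), 75.03620147705078)
nonblue 914 317.699124726477 238.09080962800874
dt 306 234 11.587599 [0.5675 0.1262 0.0195]
dt 306 235 11.587599 [0.5677 0.1253 0.0195]
dt 329 241 11.587599 [0.5893 0.1264 0.0195]
dt 329 242 11.587599 [0.5896 0.1255 0.0195]
[[ 9.515e-01  2.965e-01  8.200e-02  5.522e-01]
 [ 3.077e-01 -9.163e-01 -2.562e-01  2.031e-01]
 [-8.000e-04  2.690e-01 -9.631e-01  3.143e-01]
 [ 0.000e+00  0.000e+00  0.000e+00  1.000e+00]]
wrist 749 [0.66852794 0.15555193] 0.10890435067876483
wrist 792 [0.48194466 0.10518294] 0.10913739072261586
scene 65 [0.66957973 0.15254398] 0.11033142745484313
scene 47 [0.48147952 0.10385105] 0.11083983753961331
side 67 [0.66847961 0.15957493] 0.10881029738401501
side 57 [0.48163056 0.10981283] 0.1055049789864675
```

Two balls remain, at (306,235) and (329,241), lying along world x about 22 mm apart. I'll turn so the fingers close along world y and take the one nearer the robot.

In the tool's units: 0.138 m / 0.8 = 0.1725, 0.133 m / 0.8 = 0.1663, -1.257 rad / 6.2832 = -0.2001.

Emit:
nudge_tcp:
  ticks: {"moves": [[-0.005, -0.0138, 0, -0.0239, 0.032], [-0.005, -0.0138, 0, -0.0477, 0.032], [-0.005, -0.0138, 0, -0.0716, 0.032], [-0.005, -0.0138, 0, -0.0955, 0.032], [-0.005, -0.0138, 0, -0.1194, 0.032], [-0.005, -0.0138, 0.025, -0.1432, 0.032], [-0.005, -0.0138, 0.05, -0.1671, 0.032], [-0.005, -0.0138, 0.0875, -0.191, 0.032], [-0.005, -0.0138, 0.1188, -0.2001, 0.032], [-0.005, -0.0138, 0.1438, -0.2001, 0.032], [-0.005, -0.0138, 0.1588, -0.2001, 0.032], [-0.005, -0.0138, 0.1663, -0.2001, 0.032], [-0.005, -0.0138, 0.1725, -0.2001, 0.032], [-0.005, -0.0138, 0.1725, -0.2001, 0.032], [-0.005, -0.0138, 0.1725, -0.2001, 0.032], [-0.005, -0.0138, 0.1725, -0.2001, 0], [-0.005, -0.0138, 0.1725, -0.2001, 0], [-0.005, -0.0138, 0.1725, -0.2001, 0], [-0.005, -0.0138, 0.1725, -0.2001, 0], [-0.005, -0.0138, 0.1725, -0.2001, 0]]}
  grip_force: 15

```text
time_s: 11.8
tcp_pos: [0.5657, 0.1275, 0.0329]
tool_rot: [-0.0, 1.0, 0.0, 0.0]
wrist_force: [0.5, 0.2, 3.2]
gripper_width: 0.0203
gripper_force: 15.0
```

In the tool's units: -0.3125 m / 0.8 = -0.3906, -0.29 m / 0.8 = -0.3625.

Emit:
nudge_tcp:
  ticks: {"moves": [[0, 0, -0.025, 0, 0], [0, 0, -0.0625, 0, 0], [0, 0, -0.1, 0, 0], [0, 0, -0.1375, 0, 0], [0, 0, -0.1725, 0, 0], [0.0013, -0.025, -0.1725, 0, 0], [0.0013, -0.0625, -0.1725, 0, 0], [0.0013, -0.1063, -0.1725, 0, 0], [0.0013, -0.15, -0.1725, 0, 0], [0.0013, -0.1938, -0.1725, 0, 0], [0.0013, -0.2375, -0.1725, 0, 0], [0.0013, -0.2813, -0.1725, 0, 0], [0.0013, -0.325, -0.1725, 0, 0], [0.0013, -0.3625, -0.1725, 0, 0], [0.0013, -0.3906, -0.1725, 0, 0], [0.0013, -0.3906, -0.1725, 0, 0], [0.0013, -0.3906, -0.1725, 0, 0], [0.0013, -0.3906, -0.1725, 0, 0]]}

```text
time_s: 13.6
tcp_pos: [0.5646, -0.1836, 0.1703]
tool_rot: [-0.001, 1.0, 0.0, -0.0]
wrist_force: [0.3, 1.3, -1.0]
gripper_width: 0.0204
gripper_force: 15.0
```

```bash
python3 - <<'E'
from h import *
np.set_printoptions(precision=4,suppress=True)
f,rz,K,M=cam('wrist'); P=cloud(rz,K,M); save('w5',f)
o=get_obs();print(o['gripper_width'],o['tcp_pos'])
top=((abs(P[...,2]-.0745)<.003)&(rz>0)).astype(np.uint8)
k,l,s,c=cv2.connectedComponentsWithStats(top)
for i in range(1,k):
    if s[i,4]>60:
        q=P[l==i]; print('rim',c[i],s[i,4],(q.min(0)+q.max(0))/2,np.ptp(q,0))
# ball: gray pts near tool
m=(abs(P[...,2]-.165)<.02)&(rz>0)&(np.hypot(P[...,0]-o['tcp_pos'][0],P[...,1]-o['tcp_pos'][1])<.02)
v,u=np.nonzero(m); q=P[m]; g=f[m].astype(int)
b=q[g.min(1)>70]; print(len(q),len(b), b.min(0) if len(b) else 0,b.max(0) if len(b) else 0)
if len(b)>30:
    print(np.linalg.lstsq(np.c_[2*b,np.ones(len(b))],(b**2).sum(1),rcond=None)[0])
E
```

```text
0.021100581127751174 [ 0.5647 -0.1835  0.1704]
rim [314.3106 248.5629] 1732 [ 0.5663 -0.1845  0.0736] [0.047  0.0473 0.0042]
rim [222.3712 254.3094] 1293 [ 0.5719 -0.2539  0.0735] [0.0373 0.0479 0.0041]
2074 1055 [ 0.553  -0.1995  0.1514] [ 0.5698 -0.1682  0.1667]
[ 0.5665 -0.1835  0.1552 -0.3786]
```

View pics/w5.png

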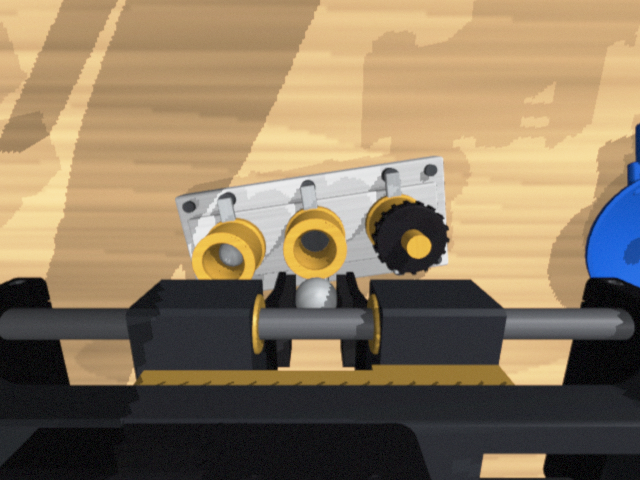

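The held ball at (316,293) sits above the middle valve's mouth at (315,243) to within about 1 mm. The first ball shows in the left valve.

In the tool's units: 0.0765 m / 0.8 = 0.0956, -0.001 m / 0.8 = -0.0013.

Emit:
nudge_tcp:
  ticks: {"moves": [[0, -0.0013, 0.0125, 0, 0], [0, -0.0013, 0.0375, 0, 0], [0, -0.0013, 0.0625, 0, 0], [0, -0.0013, 0.0813, 0, 0], [0, -0.0013, 0.09, 0, 0], [0, -0.0013, 0.0956, 0, 0], [0, -0.0013, 0.0956, 0, 0], [0, -0.0013, 0.0956, 0, 0], [0, -0.0013, 0.0956, 0, 0.036], [0, -0.0013, 0.0956, 0, 0.036], [0, -0.0013, 0.0956, 0, 0.036], [0, -0.0013, 0.0956, 0, 0.036], [0, -0.0013, 0.0875, 0, 0.036], [0, -0.0013, 0.0625, 0, 0.036], [0, -0.0013, 0.025, 0, 0.036], [0, 0, 0, 0, 0.036], [0, 0, 0, 0, 0.036], [0, 0, 0, 0, 0.036]]}

```text
time_s: 15.45
tcp_pos: [0.5646, -0.185, 0.1709]
tool_rot: [-0.0, 1.0, 0.0, 0.0]
wrist_force: [-0.1, -0.2, 0.1]
gripper_width: 0.0362
gripper_force: 0.0
```

```bash
python3 - <<'E'
from h import *
np.set_printoptions(precision=4,suppress=True)
f,rz,K,M=cam('wrist'); P=cloud(rz,K,M)
for (cx,cy) in [(.5771,-.254),(.5664,-.185)]:
    m=(np.hypot(P[...,0]-cx,P[...,1]-cy)<.010)&(rz>0)&(P[...,2]<.08); q=P[m]; g=f[m]
    print(m.sum(),np.percentile(q[:,2],[10,50,90]),q[:,2].max(),g.mean(0))
for n in 'scene','side':
    f,rz,K,M=cam(n);P=cloud(rz,K,M);h=cv2.cvtColor(f,cv2.COLOR_RGB2HSV);b=cv2.inRange(h,(105,120,40),(130,255,255))>0
    q=P[b&(rz>0)&(P[...,2]>.018)&(P[...,2]<.03)&(P[...,0]>.4)&(P[...,1]>0)&(P[...,1]<.3)]
    s=(q[:,:2]-[.575,.132])@[.966,.259]
    e=[q[t*s>.085][:,:2].mean(0) for t in (1,-1)]; print(n,e,np.mean(e,0),np.degrees(np.arctan2(*(e[0]-e[1])[::-1])))
    m=(np.hypot(P[...,0]-.575,P[...,1]-.13)<.04)&(h[...,1]<90)&(rz>0);print(m.sum(),P[m].mean(0))
E
```

```text
384 [0.0559 0.0583 0.0604] 0.06171935895879255 [130.6849 131.8125 132.2318]
446 [0.0545 0.058  0.0601] 0.06135829726874248 [125.4126 127.1009 127.8991]
scene [array([0.6702, 0.1528]), array([0.4823, 0.1033])] [0.5763 0.128 ] 14.738554637800524
37 [0.5766 0.1296 0.0241]
side [array([0.6691, 0.1593]), array([0.4819, 0.1095])] [0.5755 0.1344] 14.905177220323106
52 [0.5763 0.1353 0.0226]
```

Both valves now hold a ball, their tops at about 61–62 mm. Next, hover over ear_b (near the robot).

In the tool's units: 0.293 m / 0.8 = 0.3663, 0.076 m / 0.8 = 0.095, -0.26 rad / 6.2832 = -0.0414.

Emit:
nudge_tcp:
  ticks: {"moves": [[0.0125, 0.0438, 0, 0, 0.06], [0.025, 0.0875, 0, 0, 0.06], [0.0375, 0.1313, 0, 0, 0.06], [0.0475, 0.175, 0, 0, 0.06], [0.0575, 0.2188, 0, 0, 0.06], [0.0675, 0.2625, 0, -0.0159, 0.06], [0.0775, 0.3063, 0, -0.0318, 0.06], [0.0875, 0.3438, 0, -0.0414, 0.06], [0.095, 0.3663, 0, -0.0414, 0.06], [0.095, 0.3663, 0, -0.0414, 0.06], [0.095, 0.3663, 0, -0.0414, 0.06], [0.095, 0.3663, 0, -0.0414, 0.06], [0.095, 0.3663, 0, -0.0414, 0.06]]}

```text
time_s: 16.9
tcp_pos: [0.4886, 0.1068, 0.1704]
tool_rot: [-0.129, 0.992, -0.0, -0.0]
wrist_force: [-0.1, -0.7, 0.2]
gripper_width: 0.0598
gripper_force: 0.0
```

```bash
python3 - <<'E'
from h import *
np.set_printoptions(precision=4,suppress=True)
f,rz,K,M=cam('wrist'); P=cloud(rz,K,M); save('w6',f)
b=cv2.inRange(cv2.cvtColor(f,cv2.COLOR_RGB2HSV),(105,120,40),(130,255,255))>0
q=P[b&(rz>0)&(P[...,2]>.015)&(P[...,2]<.03)]
s=(q[:,:2]-[.5757,.131])@[.966,.257]; e=q[s<-.08]; print(len(e),s.min()); print(cv2.minAreaRect(e[:,:2].astype(np.float32)),e[:,2].mean())
o=get_obs();print(o['tcp_pos'],R.from_quat(o['tool_rot']).as_matrix(),o['joint_pos'])
E
```

```text
1087 -0.11081016702552873
((0.4839460849761963, 0.10482312738895416), (0.030747374519705772, 0.028773298487067223), 15.530195236206055) 0.020585444806638924
[0.4886 0.1069 0.1704] [[-0.9668 -0.2555 -0.0002]
 [-0.2555  0.9668 -0.0003]
 [ 0.0003 -0.0002 -1.    ]] [-0.7033  0.0732  0.4199  1.9309 -0.0325  1.1443  1.5583]
```

View pics/w6.png

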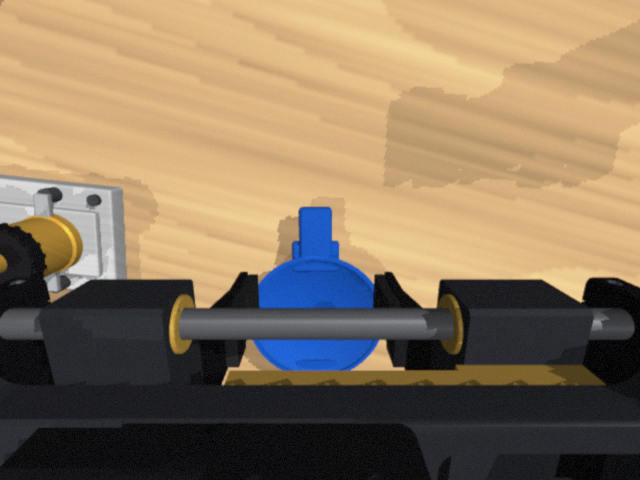

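The ear, at about (315,230), lines up with the tool, and its end is 110 mm from the dish centre as it should be. I'll lower and grip.

In the tool's units: 0.15 m / 0.8 = 0.1875, 0.145 m / 0.8 = 0.1813.

Emit:
nudge_tcp:
  ticks: {"moves": [[0, 0, 0.0375, 0, 0.06], [0, 0, 0.0875, 0, 0.06], [0, 0, 0.125, 0, 0.06], [0, 0, 0.15, 0, 0.06], [0, 0, 0.1688, 0, 0.06], [0, 0, 0.1813, 0, 0.06], [0, 0, 0.1875, 0, 0.06], [0, 0, 0.1875, 0, 0.06], [0, 0, 0.1875, 0, 0.06], [0, 0, 0.1875, 0, 0.04], [0, 0, 0.1875, 0, 0.034], [0, 0, 0.1875, 0, 0.032], [0, 0, 0.1875, 0, 0.03], [0, 0, 0.1875, 0, 0.026], [0, 0, 0.1875, 0, 0.02], [0, 0, 0.1875, 0, 0.02], [0, 0, 0.1875, 0, 0.02], [0, 0, 0.1875, 0, 0.02]]}
  grip_force: 50

```text
time_s: 18.75
tcp_pos: [0.4885, 0.1079, 0.0206]
tool_rot: [-0.13, 0.992, -0.0, 0.0]
wrist_force: [-0.4, -0.3, 1.8]
gripper_width: 0.0293
gripper_force: 49.9
```

In the tool's units: -0.15 m / 0.8 = -0.1875, -0.148 m / 0.8 = -0.185.

Emit:
nudge_tcp:
  ticks: {"moves": [[0, 0, -0.0025, 0, 0.02], [0, 0, -0.0075, 0, 0.02], [0, 0, -0.015, 0, 0.02], [0, 0, -0.025, 0, 0.02], [0, 0, -0.0375, 0, 0.02], [0, 0, -0.05, 0, 0.02], [0, 0, -0.0625, 0, 0.02], [0, 0, -0.075, 0, 0.02], [0, 0, -0.0875, 0, 0.02], [0, 0, -0.1, 0, 0.02], [0, 0, -0.1125, 0, 0.02], [0, 0, -0.125, 0, 0.02], [0, 0, -0.1375, 0, 0.02], [0, 0, -0.15, 0, 0.02], [0, 0, -0.1625, 0, 0.02], [0, 0, -0.1725, 0, 0.02], [0, 0, -0.18, 0, 0.02], [0, 0, -0.185, 0, 0.02], [0, 0, -0.1875, 0, 0.02], [0, 0, -0.1875, 0, 0.02]]}

```text
time_s: 20.75
tcp_pos: [0.4884, 0.108, 0.1706]
tool_rot: [-0.13, 0.992, -0.0, -0.0]
wrist_force: [-1.6, 0.2, -0.7]
gripper_width: 0.0295
gripper_force: 49.9
```

```bash
cat > lv.py <<'E'
from h import *
np.set_printoptions(precision=4,suppress=True)
o=get_obs();t=np.array(o['tcp_pos']);T=R.from_quat(o['tool_rot']).as_matrix();print('w',o['gripper_width'],o['joint_pos'])
for n in 'scene','side':
    f,rz,K,M=cam(n);P=cloud(rz,K,M);h=cv2.cvtColor(f,cv2.COLOR_RGB2HSV);b=cv2.inRange(h,(105,120,40),(130,255,255))>0
    ax=-T[:2,0]; c0=t[:2]+.09*ax
    L=(P[...,:2]-c0)@ax; r=np.hypot(P[...,0]-c0[0],P[...,1]-c0[1])
    m=b&(rz>0)&(P[...,2]>.1)&(P[...,2]<.22)
    far=P[m&(L>.08)&(L<.12)]; rim=P[m&(r>.058)&(r<.07)]
    print(n,'dish',P[m].mean(0),'free ear',far.mean(0),np.ptp(far[:,2]) if len(far) else 0)
    A=np.c_[rim[:,:2]-c0,np.ones(len(rim))]; hi=rim[:,2]>np.percentile(rim[:,2],50)
    if len(far): d=far[:,:2].mean(0)-t[:2]; print(' heading',np.degrees(np.arctan2(d[1],d[0])),'to vice',np.degrees(np.arctan2(-.574-c0[1],.492-c0[0])),'ear slope deg',np.degrees(np.arctan2(np.median(far[:,2])-(t[2]+.0012),.185)))
    g=(r<.058)&(h[...,1]<90)&(rz>0)&(P[...,2]>.12)&(P[...,2]<.22)
    print(' ball',g.sum(),P[g].mean(0)-np.r_[c0,0], P[g][:,2].max() if g.any() else 0)
    save('l_%s_%d'%(n,o['time_s']*100),f)
E
python3 lv.py
```

```text
w 0.02949273244056148 [-0.7087  0.0729  0.4235  1.931  -0.0328  1.1444  1.5584]
scene dish [ 0.5686 -0.2515  0.1485] free ear [0.6684 0.1508 0.17  ] 0.01137947604056433
 heading 13.387984672596719 to vice -96.74505108673243 ear slope deg -0.5089611276519158
 ball 43 [ 0.0034 -0.0029  0.1736] 0.18145201098676256
side dish [0.5724 0.0359 0.1611] free ear [0.6665 0.1595 0.1698] 0.012326467270102337
 heading 16.13829767907238 to vice -96.74505108673243 ear slope deg -0.45211737283386905
 ball 57 [0.0005 0.0057 0.172 ] 0.1830381645330611
```

The dish is lifted level (ear slope under 0.5°) with the ball in the middle. Now a slow turn of about 104° clockwise, in place about the grip.

The rows are not in the units I measure in: shifts go in shares of 0.8 m and turns go in shares of 2 pi rad. I convert before sending: 0.505 rad / 6.2832 = 0.0804.

Emit:
nudge_tcp:
  ticks: {"moves": [[0, 0, 0, 0.0006, 0.02], [0, 0, 0, 0.0019, 0.02], [0, 0, 0, 0.0038, 0.02], [0, 0, 0, 0.0064, 0.02], [0, 0, 0, 0.0095, 0.02], [0, 0, 0, 0.0135, 0.02], [0, 0, 0, 0.0183, 0.02], [0, 0, 0, 0.0231, 0.02], [0, 0, 0, 0.0279, 0.02], [0, 0, 0, 0.0326, 0.02], [0, 0, 0, 0.0374, 0.02], [0, 0, 0, 0.0422, 0.02], [0, 0, 0, 0.047, 0.02], [0, 0, 0, 0.0517, 0.02], [0, 0, 0, 0.0565, 0.02], [0, 0, 0, 0.0613, 0.02], [0, 0, 0, 0.066, 0.02], [0, 0, 0, 0.0708, 0.02], [0, 0, 0, 0.0756, 0.02], [0, 0, 0, 0.0804, 0.02]]}

```text
time_s: 22.85
tcp_pos: [0.4884, 0.1079, 0.1706]
tool_rot: [0.123, 0.992, 0.0, -0.0]
wrist_force: [0.1, -0.4, -1.4]
gripper_width: 0.0293
gripper_force: 49.9
```

Emit:
nudge_tcp:
  ticks: {"moves": [[0, 0, 0, 0.0048, 0.02], [0, 0, 0, 0.0095, 0.02], [0, 0, 0, 0.0143, 0.02], [0, 0, 0, 0.0191, 0.02], [0, 0, 0, 0.0239, 0.02], [0, 0, 0, 0.0286, 0.02], [0, 0, 0, 0.0334, 0.02], [0, 0, 0, 0.0382, 0.02], [0, 0, 0, 0.043, 0.02], [0, 0, 0, 0.0477, 0.02], [0, 0, 0, 0.0525, 0.02], [0, 0, 0, 0.0573, 0.02], [0, 0, 0, 0.0621, 0.02], [0, 0, 0, 0.0668, 0.02], [0, 0, 0, 0.0716, 0.02], [0, 0, 0, 0.0764, 0.02], [0, 0, 0, 0.0812, 0.02], [0, 0, 0, 0.0859, 0.02], [0, 0, 0, 0.0907, 0.02], [0, 0, 0, 0.0955, 0.02]]}

```text
time_s: 24.85
tcp_pos: [0.4884, 0.1079, 0.1705]
tool_rot: [0.411, 0.912, -0.0, -0.0]
wrist_force: [-0.6, 0.1, -1.0]
gripper_width: 0.0293
gripper_force: 49.9
```

Emit:
nudge_tcp:
  ticks: {"moves": [[0, 0, 0, 0.0048, 0.02], [0, 0, 0, 0.0095, 0.02], [0, 0, 0, 0.0143, 0.02], [0, 0, 0, 0.0191, 0.02], [0, 0, 0, 0.0239, 0.02], [0, 0, 0, 0.0286, 0.02], [0, 0, 0, 0.0334, 0.02], [0, 0, 0, 0.0382, 0.02], [0, 0, 0, 0.043, 0.02], [0, 0, 0, 0.0477, 0.02], [0, 0, 0, 0.0525, 0.02], [0, 0, 0, 0.0573, 0.02], [0, 0, 0, 0.0621, 0.02], [0, 0, 0, 0.0668, 0.02], [0, 0, 0, 0.0716, 0.02], [0, 0, 0, 0.0764, 0.02], [0, 0, 0, 0.0812, 0.02], [0, 0, 0, 0.0859, 0.02], [0, 0, 0, 0.0899, 0.02], [0, 0, 0, 0.0931, 0.02]]}

```text
time_s: 26.85
tcp_pos: [0.4884, 0.1079, 0.1706]
tool_rot: [0.656, 0.755, -0.0, 0.0]
wrist_force: [-0.3, -0.4, -2.1]
gripper_width: 0.0294
gripper_force: 49.9
```

Emit:
nudge_tcp:
  ticks: {"moves": [[0, 0, 0, 0.0032, 0.02], [0, 0, 0, 0.0064, 0.02], [0, 0, 0, 0.0095, 0.02], [0, 0, 0, 0.0124, 0.02], [0, 0, 0, 0.015, 0.02], [0, 0, 0, 0.017, 0.02], [0, 0, 0, 0.0188, 0.02], [0, 0, 0, 0.0199, 0.02], [0, 0, 0, 0.0207, 0.02], [0, 0, 0, 0.0207, 0.02], [0, 0, 0, 0.0207, 0.02], [0, 0, 0, 0.0207, 0.02], [0, 0, 0, 0.0207, 0.02], [0, 0, 0, 0.0207, 0.02], [0, 0, 0, 0.0207, 0.02], [0, 0, 0, 0.0207, 0.02], [0, 0, 0, 0.0207, 0.02], [0, 0, 0, 0.0207, 0.02], [0, 0, 0, 0.0207, 0.02], [0, 0, 0, 0.0207, 0.02]]}

```text
time_s: 28.85
tcp_pos: [0.4884, 0.1079, 0.1706]
tool_rot: [0.703, 0.711, -0.0, -0.0]
wrist_force: [0.7, -0.3, -1.4]
gripper_width: 0.0293
gripper_force: 49.9
```

```bash
python3 lv.py; ls pics
```

```text
w 0.02932434416274157 [-0.7841  0.0727  0.5034  1.9342 -0.0385  1.144  -0.2549]
scene dish [ 0.5292 -0.3141  0.148 ] free ear [ 0.4903 -0.077   0.1701] 0.009665193419088225
 heading -89.43365412176975 to vice -89.7497270292538 ear slope deg -0.5669978114396059
 ball 41 [ 0.0028 -0.0017  0.1729] 0.1806250998146559
side dish [ 0.4844 -0.1797  0.1539] free ear [nan nan nan] 0
 ball 29 [0.0065 0.0072 0.1655] 0.1771611606418515
cscene.png
cside.png
l_scene_2075.png
l_scene_2885.png
l_side_2075.png
l_side_2885.png
scene0.png
side0.png
w1.png
w2.png
w3.png
w4.png
w5.png
w6.png
wrist0.pnglv.py:10: RuntimeWarning: Mean of empty slice.
  print(n,'dish',P[m].mean(0),'free ear',far.mean(0),np.ptp(far[:,2]) if len(far) else 0)
  ret = um.true_divide(
```

View pics/l_scene_2885.png

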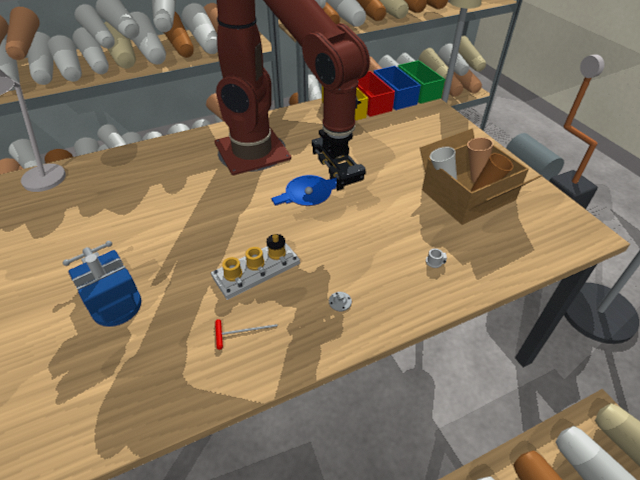

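The dish at (308,190) is held level with the ball in its middle. Its free ear at (280,200) points toward the vice at (105,285), and the adapter, clamp and key haven't moved. Handing in.

```bash
python3 -c "
from station import ctrl, camrig, get_obs
print(ctrl.job_done())"
```

```text
the job is handed in; nothing more can be done
None
```

The job is handed in at about 29 s: each open valve has a ball seated, and the arm is holding the dish level by one ear about 15 cm up, last ball in the middle, free ear pointing at the vice after a turn of about 104°.

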